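# Fit the keyed drive shaft into the belt pulley and hold it home

## Task

Take the keyed drive shaft out of the rack and push it nose first into the bore of the toothed pulley on the bearing stand, turning it until the key slips into the keyway, then keep pushing against the spring in the bore until the shaft's shoulder sits on the hub face. Do not let go: finish while still gripping the shaft and pressing it fully home, upright, so that a colleague can tighten the set screws. Leave the two plain shafts and everything else on the bench where they are.

Things in the scene. Friction and masses are not known exactly. Their poses are not given: they have to be found in the camera images.
- drive_shaft: Keyed steel drive shaft, 115 mm long, about 0.55 kg, nose down in one of the rack's three sockets (which one varies), 18 mm deep, so its nose end is 12 mm and its top 127 mm above the bench. Origin: centre of the nose end; z up the shaft, x out through the key. From the nose: 0 to 52 mm round 30 mm (first 3 mm chamfered to 24 mm), then shoulder collar, then gripping end.
- shaft_key (a point): Middle of the drive shaft's dark key, at its outer face: 36 mm above the nose end, 20 mm from the axis. The key is 10 mm wide, runs along the shaft from 22 to 50 mm above the nose, has half-round ends and stands 5 mm out of the round. In the rack its lower end is 4 mm above the rack's top. Axes as the shaft's.
- shaft_grip (a point): Where to grip the drive shaft: on its axis, 90 mm above the nose end. From 70 to 113 mm the shaft is 24 mm round with two spanner flats, 16 mm wide and 18 mm apart, that face its +y and -y. Below it is a 10 mm neck, 24 mm round; above it a 2 mm end button.
- shoulder (a point): Centre of the underside of the drive shaft's shoulder collar (38 mm diameter, 8 mm thick), on the axis 52 mm above the nose end; axes as the shaft's.
- hub_face (a point): Centre of the bore's mouth in the hub's flat top face, 92 mm above the bench; z up, x towards the keyway. Hub 60 mm diameter, 22 mm above the pulley's flange (99 mm diameter). Bore 31.4 mm; one keyway 12.4 mm wide, floor 21.2 mm from the axis, full length. An index pin locks the pulley: it does not turn.
- keyway (a point): Mouth of the keyway in the hub face, 18 mm from the bore's axis. The nose enters the bore at any angle; 22 mm deep the key meets the face and stops the shaft, shoulder 30 mm above the face, unless it is over the keyway. Close to it (0.07 rad) the key's round end may find its own way in under push; else turn the shaft while pushing lightly (5 to 10 N).
- preload (a joint): Brass thrust pad on the preload spring in the bore: its travel down in m. Free at 0, it is 46 mm below the hub face; the nose meets it with the shoulder 6 mm above the face. It pushes back with 10 N at first, 17 N at 6 mm when the shoulder is on the face, and lifts a released shaft some millimetres.
- rack: Pale plastic shaft rack, fixed, 80 mm by 250 mm, 30 mm high, its length along its own y. Origin: centre of its underside. Three sockets 32 mm in diameter and 18 mm deep in a row on its centre line, at -80, 0 and +80 mm along its y.
- stand: Bearing stand that carries the pulley, fixed: steel base plate 150 mm square and 12 mm thick, grey round bearing housing on it, and on its -x side an upright index pin block (62 mm high, 62 mm from the axis). Origin: centre of the underside, on the pulley's axis. The stand and the rack change sides from run to run.
- idler_a: One of two plain idler shafts standing nose down in a socket of the rack: like the drive shaft in every size but with no key (bare round lower part). Leave it in its socket. Origin: centre of the nose end.
- idler_b: The other of two plain idler shafts standing nose down in a socket of the rack: like the drive shaft in every size but with no key (bare round lower part). Leave it in its socket. Origin: centre of the nose end.
- tape: Roll of black tape lying flat, 52 mm diameter, 19 mm high, between the rack and the stand. Origin: centre of its underside.
- cutter: Orange utility knife lying flat, 158 mm long, 18 mm high, between the rack and the stand. Origin: on the underside near its middle; x along the knife.
- spare_pulley: Small aluminium toothed pulley lying on its face, 63 mm diameter, 28 mm high, near the robot's right. Origin: centre of its underside.
- gear_bin: Clear acrylic bin of yellow gears, 120 x 120 x 90 mm high, at the back middle. Origin: centre of its underside.
Not all that is in view belongs to the job. Leave any green or orange look-alike of the drive_shaft alone.

How it is judged (in metres and radians):
On the way, in this order (a step that is already met when the one before it is completed fails the run):
1. the drive shaft is lifted clear of the rack (height (world z) of drive_shaft above 0.045 m), for 0.1 s.
2. the key has slipped into the keyway: the shaft is in the bore, its shoulder less than 22 mm above the hub face (horizontal distance between shoulder and hub_face below 0.003 m and angle between drive_shaft's own z axis and vertical below 0.06 rad and z of shoulder in the frame of hub_face below 0.022 m), for 0.1 s.
At the end, for the whole second after the job is handed in: Drive shaft upright (0.06 rad) in the pulley bore (axes within 3 mm), key in the keyway (0.12 rad), shoulder within 2 mm of the hub face, spring pad down over 3.5 mm; the fingers still hold it there (over 3 N on the shaft) and it is still through the last second (horizontal distance between shoulder and hub_face below 0.003 m and angle between drive_shaft's own z axis and vertical below 0.06 rad and z of shoulder in the frame of hub_face below 0.002 m and angle between the x axis of drive_shaft and the x axis of hub_face, either way round below 0.12 rad and value of joint preload above 0.0035 m and contact force between the fingers and drive_shaft above 3 N and linear speed of drive_shaft below 0.02 m/s and velocity of joint preload below 0.02 m/s); the arm keeps its last pose, push and grip.
It fails at once if a plain shaft is moved more than 20 mm, or another loose thing on the bench more than 30 mm (distance of any of idler_a, idler_b from where it was at the start of the episode above 0.02 m or distance of any of tape, cutter, spare_pulley, gear_bin from where it was at the start of the episode above 0.03 m).
It also fails if it takes over 51 s, if anything falls off the work surface, if the arm or the gripper's body presses on something with over 40 N, if the wrist force passes 120 N, or if a joint passes its speed limit or range.

## Robot

A 7-joint arm with a two-finger parallel gripper is mounted at the origin on the work surface. World frame = base frame: x ahead of the robot, y to its left, z up, the work surface at z = 0. Lengths are in mm, angles in rad, forces in N, time in s.
With the tool pointing down it reaches from about 375 to 925 mm from the base axis. Payload 3.1 kg.
Tool frame: the origin (TCP) lies at the very end of the fingers, on their centre line; the grasp point (between the pads) lies 19 mm behind it; z points along the fingers, x is the direction in which the jaws open and shut, and the axes are right-handed (so a half turn about z gives the same grasp; the last joint's range is limited). The gripper opens to 85 mm and grips with 20 to 120 N. Pads are 22 mm wide; open, the fingers measure 114 mm over their backs; the gripper's body (76 mm by 85 mm) begins 54 mm behind the grasp point. The pads swing forward as they close: fully open they stand 13 mm farther back than shut.
Start: joints at [-0.098, 0.383, 0.044, 1.598, -0.018, 1.161, -0.05], TCP at [650.002, 0.022, 231.269] pointing down, gripper open.
Joint ranges: [-2.61, 2.61], [-0.41, 2.15], [-1.48, 1.57], [0, 2.5], [-1.57, 4.71], [0.05, 1.97], [-2.85, 2.85]. Speed limits (rad/s): [2.79, 2.79, 3.14, 3.14, 3.14, 3.14, 3.14].

## Interface

Orientations are given as a rotation vector (axis times angle).
In Python, from station import get_state, camera, get_calibration, job_done gives the robot as it stands. The module is installed in compiled form; this text tells all that it offers.
- The arm moves only by the tool servo_tool, never from a script. Its argument "targets" is a list of rows, each a list of 5 numbers: the gripper command: -1 is shut, 1 is fully open, values between are in proportion, then the shift along the tool's x, y, z in mm, then the turn about the tool's z in degrees. A call has 1 to 5 rows; each row is the pose to reach, as a shift and turn from the pose measured when the call began, along the tool's axes at that moment; what a row does not reach only later rows make up. A row lasts 1/10 s, in which the tool goes at most 50 mm and 8.59 degrees, less where a joint would pass 70% of its speed; a pose out of reach is approached as far as the arm can. A call with a gripper value outside its range is refused whole. The fingers move at their own pace and stop on an object; the grip force is fixed at half the most. Time passes only in rows, so rows that repeat a pose let the fingers close. It gives the time, the measured TCP pose, the force and the opening at its end, in the units of the state.
- get_state(): the state, without advancing time (a new reading comes with each control period).
- camera(name): name is "scene" or "side" or "wrist"; returns (picture, depth): 420x560x3 uint8, blue, green, red; 420x560 float32, mm along the optical axis (not along the pixel's ray), 0 where there is no reading.
- get_calibration(name): a dict with "camera_matrix" (3x3 intrinsics, pixels), "dist" ([k1, k2, p1, p2, k3] as OpenCV has them; the pictures are not rectified), "position" and "attitude" of the camera in the world; the wrist camera has in their place "mount" (4x4, takes a point from camera to tool coordinates, whose origin is the TCP and whose axes are the tool frame's). Camera axes: x right, y up, looking along -z (the intrinsics and any distortion apply to the point x, -y, -z); pixel columns grow to the right and rows downward; lengths in mm; the calibration is good to about 2 mm. A picture is of the moment at which its call begins: read the wrist's pose just before it. get_calibration takes no time and is no camera call.
- job_done(): hands the job in, once; it reports no verdict.
The state is a dict: "time": time; "joints": joint angles; "qvel": joint speeds; "joint_efforts": joint torques, N m; "eef_pos": TCP position; "orientation": TCP orientation; "force": force on the tool from outside, world axes, zero at the start; "wrist_torque": the same for the moment, N m; "finger_gap": finger opening in mm.
Only numpy, scipy, OpenCV 4.12 (cv2) and the standard library are available. Lean on these libraries where they do the work, as an engineer would, in place of code of your own. Each camera call takes 0.05 s, during which the arm holds its last target.

## Working session

There is one attempt and no reset: what is moved stays moved. The work goes in short steps, Python scripts to look and compute and a tool call to move; the robot and the scene stay as the last step left them, time stands still between calls to the robot, and variables do not carry over. Pictures are saved under pics/ and viewed, and the job is handed in when it is done.

Besides the shell and the picture viewer there is one more tool, called after ">>>" as name(argument=value, ...) on one line, values as JSON. servo_tool: Moves the arm, as the interface text tells. Its arguments: {"type":"object","properties":{"targets":{"type":"array","items":{"type":"array","items":{"type":"number"}}}},"required":["targets"]}

```bash
mkdir -p pics
cat > h.py <<'E'
import numpy as np,cv2
from station import *
from scipy.spatial.transform import Rotation as R
def campose(n,st=None):
    c=get_calibration(n);
    if n=='wrist':
        T=np.eye(4);T[:3,:3]=R.from_rotvec(st['orientation']).as_matrix();T[:3,3]=st['eef_pos'];return T@np.array(c['mount'])
    T=np.eye(4);a=np.array(c['attitude']);T[:3,:3]=a if a.shape==(3,3) else R.from_rotvec(a).as_matrix();T[:3,3]=c['position'];return T
def rays(n,uv):
    c=get_calibration(n);p=cv2.undistortPoints(np.array(uv,float).reshape(-1,1,2),np.array(c['camera_matrix'],float),np.array(c['dist'],float)).reshape(-1,2)
    return np.c_[p[:,0],-p[:,1],-np.ones(len(p))]
def pt(n,T,uv,d):
    r=rays(n,uv)*np.array(d).reshape(-1,1);return r@T[:3,:3].T+T[:3,3]
def onz(n,T,uv,z):
    r=rays(n,uv)@T[:3,:3].T;return T[:3,3]+r*((z-T[2,3])/r[:,2])[:,None]
E
python3 - <<'E'
from h import *
st=get_state();print(st)
for n in ['scene','side','wrist']:
    s=get_state();p,d=camera(n);cv2.imwrite(f'pics/{n}0.png',p);np.save(f'{n}0.npy',d);print(n,get_calibration(n))
E
```

```text
{'time': 0.0, 'joints': array([-0.09779842,  0.3838605 ,  0.04381774,  1.59955866, -0.01786509,
        1.16118993, -0.04987319]), 'qvel': array([ 0.00082851, -0.0015748 ,  0.00070278, -0.00052769, -0.00083007,
       -0.00128821,  0.00015944]), 'joint_efforts': array([-8.41360106e-04, -4.33466363e+01,  1.02427706e+00, -2.49513745e+01,
        1.06121189e-02,  1.12996699e-02, -5.17373280e-06]), 'eef_pos': array([ 6.49067696e+02, -6.46539236e-03,  2.29877532e+02]), 'orientation': array([ 3.14142203e+00,  2.10831998e-04, -4.11389419e-03]), 'force': array([-1.01241401,  0.78183259, -0.37736845]), 'wrist_torque': array([ 0.0098029 , -0.01993872, -0.02270298]), 'finger_gap': 85.28383766959266}
scene {'camera_matrix': array([[492.46966145,   0.        , 291.25495324],
       [  0.        , 492.46966145, 205.14667955],
       [  0.        ,   0.        ,   1.        ]]), 'dist': array([-0.11158836,  0.        ,  0.        ,  0.        ,  0.        ]), 'position': array([1435.145262  ,  -60.28075202,  821.26829198]), 'attitude': array([0.70447759, 0.6992214 , 1.41441348])}
side {'camera_matr
[... 279 characters left out ...]
5.62293982,  799.33640662]), 'attitude': array([ 0.90693987, -0.06736663, -0.14207685])}
wrist {'camera_matrix': array([[335.5563663 ,   0.        , 280.01273311],
       [  0.        , 335.5563663 , 208.33236139],
       [  0.        ,   0.        ,   1.        ]]), 'dist': array([-0.07306964,  0.        ,  0.        ,  0.        ,  0.        ]), 'mount': array([[ 9.99999510e-01,  6.81909764e-04, -7.18111686e-04,
        -1.46462274e-01],
       [ 4.41852156e-04, -9.56203639e-01, -2.92701905e-01,
        -7.39808741e+01],
       [-8.86257295e-04,  2.92701444e-01, -9.56203472e-01,
        -1.42893171e+02],
       [ 0.00000000e+00,  0.00000000e+00,  0.00000000e+00,
         1.00000000e+00]])}
```

View pics/scene0.png

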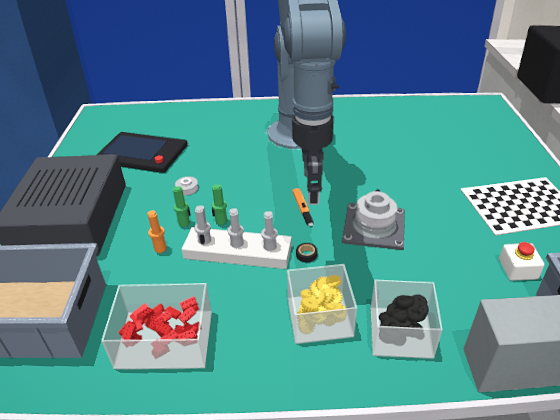

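View pics/side0.png

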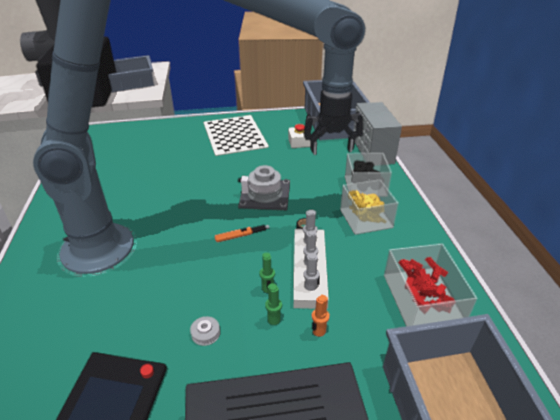

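View pics/wrist0.png

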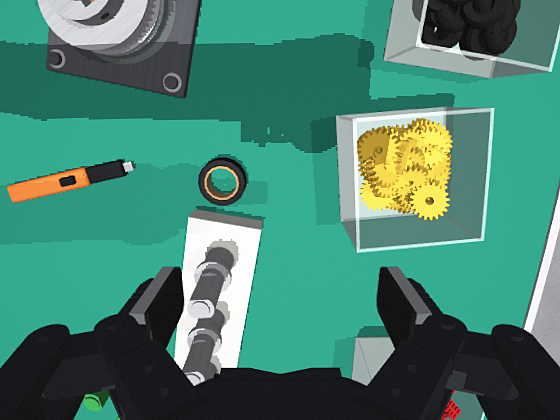

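Candidates are three steel shafts in the rack, scene (202,225), (236,228) and (269,231), plus green (182,207) and (219,205) and orange (157,231) look-alikes. The left steel one shows a dark key at about (203,238). I'll check that in close crops.

Run:
```python
from h import *
a=cv2.imread('pics/scene0.png')[195:275,170:300];b=cv2.imread('pics/side0.png')[200:310,270:350];c=cv2.imread('pics/scene0.png')[180:250,335:415]
f=lambda i,s:cv2.resize(i,None,fx=s,fy=s,interpolation=cv2.INTER_CUBIC)
cv2.imwrite('pics/c1.png',f(a,6));cv2.imwrite('pics/c2.png',f(b,5));cv2.imwrite('pics/c3.png',f(c,7))
```

```text
(no output)
```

View pics/c1.png

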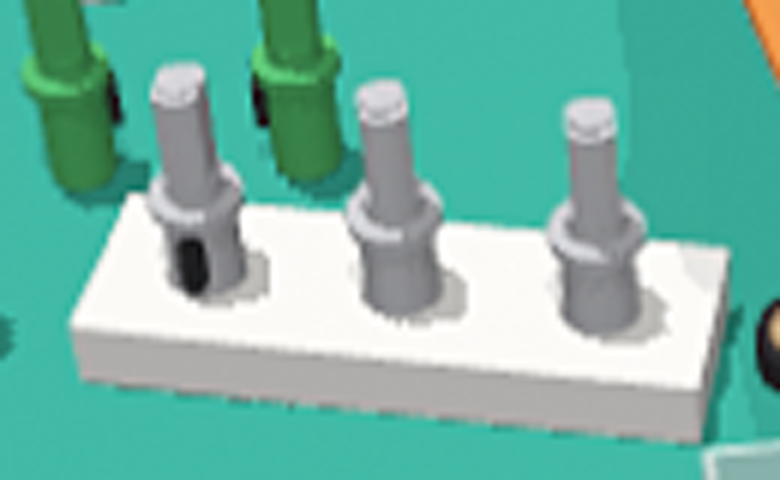

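View pics/c2.png

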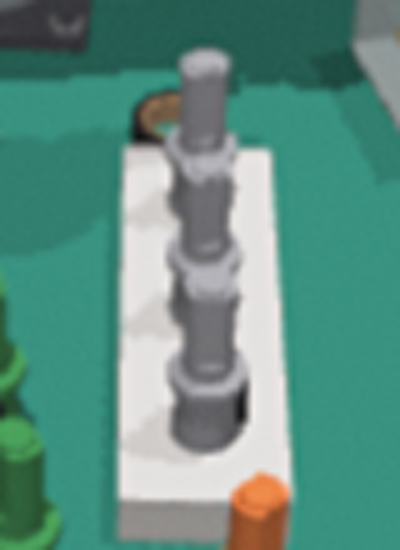

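View pics/c3.png

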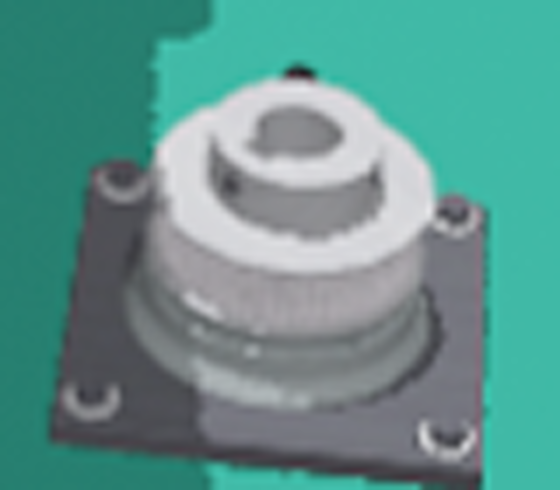

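The crops confirm it: the key is on the left shaft at scene (202,239), facing the scene camera (+x). The other two are bare. Coarse positions next.

Run:
```python
from h import *
T=campose('scene');
for nm,uv,z in [('tops',[(170+181/6,195+85/6),(170+383/6,195+100/6),(170+591/6,195+118/6)],127),('key lower',[(170+193/6,195+292/6)],34),('rack top corners',[(170+135/6,195+195/6),(170+730/6,195+250/6),(170+702/6,195+388/6),(170+72/6,195+326/6)],30),('bore',[(335+296/7,180+130/7)],92),('keyway',[(335+255/7,180+147/7)],92),('base corners',[(335+95/7,180+165/7),(335+482/7,180+205/7),(335+482/7,180+480/7),(335+52/7,180+435/7)],12)]:
    print(nm,onz('scene',T,uv,z).round(0).tolist())
T=campose('side')
for nm,uv,z in [('tops',[(270+205/5,200+60/5),(270+210/5,200+170/5),(270+212/5,200+278/5)],127)]:
    print(nm,onz('side',T,uv,z).round(0).tolist())
```

```text
tops [[557.0, -246.0, 127.0], [570.0, -168.0, 127.0], [585.0, -90.0, 127.0]]
key lower [[571.0, -251.0, 34.0]]
rack top corners [[506.0, -283.0, 30.0], [552.0, -39.0, 30.0], [630.0, -52.0, 30.0], [584.0, -298.0, 30.0]]
bore [[494.0, 173.0, 92.0]]
keyway [[503.0, 157.0, 92.0]]
base corners [[408.0, 118.0, 12.0], [440.0, 261.0, 12.0], [589.0, 229.0, 12.0], [559.0, 84.0, 12.0]]
tops [[580.0, -93.0, 127.0], [565.0, -176.0, 127.0], [551.0, -249.0, 127.0]]
```

>>> servo_tool(targets=[[1, -35, -38, 0, 0], [1, -75, -80, 0, 0], [1, -115, -125, 0, 0], [1, -155, -170, 0, 0], [1, -155, -170, 0, 0]])

```text
time: 0.65
eef_pos: [490.7, 173.7, 230.1]
orientation: [-3.141, -0.008, 0.006]
force: [0.5, 2.0, 0.1]
finger_gap: 85.4
```

>>> servo_tool(targets=[[1, 0, 0, 0, 0], [1, 0, 0, 0, 0], [1, 0, 0, 0, 0]])

```text
time: 0.95
eef_pos: [491.6, 172.1, 230.0]
orientation: [3.142, 0.005, -0.005]
force: [0.2, 0.2, -0.5]
finger_gap: 85.3
```

```bash
cat > snap.py <<'E'
import sys;from h import *
k=sys.argv[1];s=get_state();p,d=camera('wrist');cv2.imwrite(f'pics/{k}.png',p);np.save(f'{k}.npy',d);np.save(f'{k}T.npy',campose('wrist',s));print({a:np.round(s[a],3).tolist() for a in ['time','eef_pos','orientation','joints','qvel','force','wrist_torque','finger_gap']})
E
python3 snap.py st1
```

```text
{'time': 0.95, 'eef_pos': [491.602, 172.144, 230.013], 'orientation': [3.142, 0.005, -0.005], 'joints': [-0.341, 0.147, -0.08, 1.902, 0.012, 1.097, -0.423], 'qvel': [0.011, 0.007, 0.016, -0.008, -0.004, 0.002, -0.001], 'force': [0.226, 0.23, -0.475], 'wrist_torque': [0.014, -0.001, -0.042], 'finger_gap': 85.305}
```

View pics/st1.png

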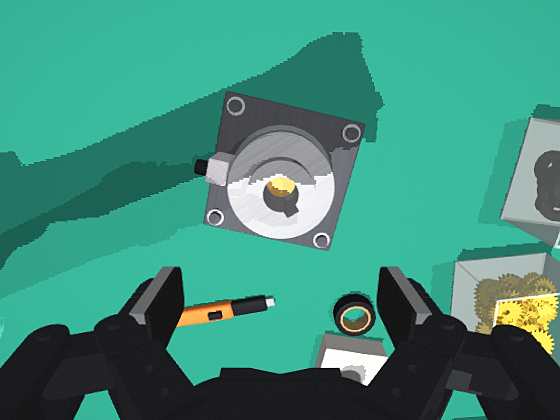

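Run:
```python
from h import *
p=cv2.imread('pics/st1.png')[125:250,215:345];cv2.imwrite('pics/st1c.png',cv2.resize(p,None,fx=5,fy=5,interpolation=cv2.INTER_CUBIC))
```

```text
(no output)
```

View pics/st1c.png

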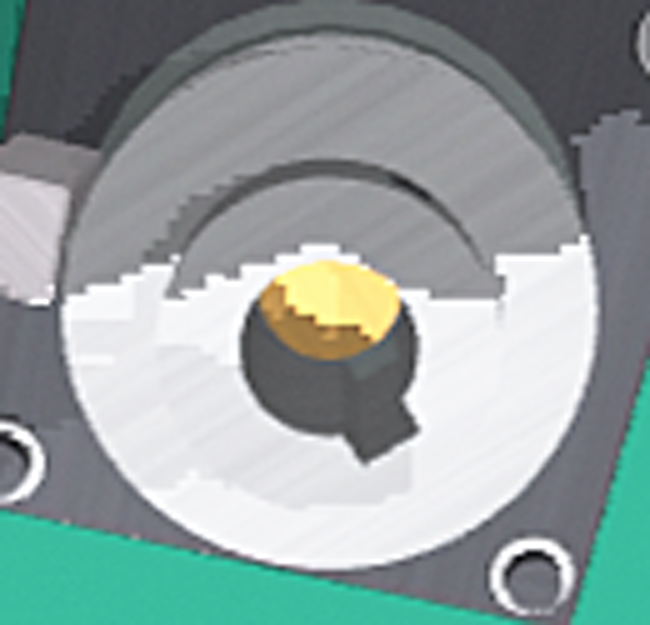

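Run:
```python
from h import *
from scipy.optimize import least_squares
p=cv2.imread('pics/st1.png');T=np.load('st1T.npy');d=np.load('st1.npy')
g=cv2.cvtColor(p,cv2.COLOR_BGR2HSV)
m=((g[...,2]<150)&(g[...,2]>0)|(g[...,1]>80)).astype(np.uint8)
m[:, :256]=0;m[:,306:]=0;m[:177]=0;m[225:]=0
n,l,s,c=cv2.connectedComponentsWithStats(m);print(s)
k=1+np.argmax(s[1:,4]);mm=(l==k).astype(np.uint8)
cv2.imwrite('pics/m.png',cv2.resize(mm[165:235,245:315]*255,None,fx=6,fy=6))
cs,_=cv2.findContours(cv2.resize(mm*255,None,fx=4,fy=4,interpolation=cv2.INTER_LINEAR)//128*255,cv2.RETR_EXTERNAL,cv2.CHAIN_APPROX_NONE)
c=max(cs,key=len)[:,0]; uv=(c+.5)/4-.5
P=onz('wrist',T,uv,92)[:,:2]
f=lambda q:np.hypot(*(P-q[:2]).T)-q[2]
q=least_squares(f,[P[:,0].mean(),P[:,1].mean(),15.7],loss='cauchy',f_scale=.3).x;print('bore',q)
r=np.hypot(*(P-q[:2]).T);a=np.degrees(np.arctan2(*(P-q[:2]).T[::-1]));K=r>18
print(r.max(),a[K].min(),a[K].max(),a[K].mean(), np.degrees(np.arctan2(*(P[K].mean(0)-q[:2])[::-1])))
# manual corners
M=onz('wrist',T,[(215+330/5,125+348/5),(215+366/5,125+466/5),(215+418/5,125+430/5)],92)[:,:2];print(M, M[1:].mean(0)-M[0],np.degrees(np.arctan2(*(M[1:].mean(0)-M[0])[::-1])))
# hub face height from depth
vv=[(290,190),(260,205),(300,200),(275,222)]
print(pt('wrist',T,vv,[d[v,u] for u,v in vv]).round(1))
```

```text
[[     0      0    560    420 234128]
 [   260    177      3      3      5]
 [   263    177     36     41   1062]
 [   301    183      5      1      5]]
bore [491.49287173 172.56394449  15.40420543]
21.87217280579294 -77.91306187906208 -38.59374729672438 -58.47618525414813 -58.55110974616985
[[492.04345182 172.55844053]
 [498.47612896 151.04341169]
 [507.54019532 157.74147728]] [ 10.96471032 -18.16599604] -58.885477621463366
[[501.1 165.6  47. ]
 [473.8 163.3  92.7]
 [508.6 167.5  90.9]
 [486.8 147.2  91.2]]
```

View pics/m.png

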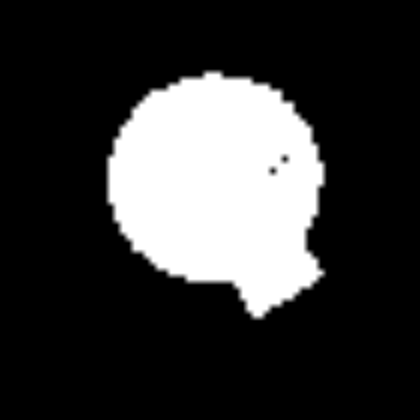

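Bore is at (491.6, 172.6) with fitted radius 15.4 (expected 15.7), hub face z about 91.5, and keyway direction −58.6°. These match the description. Next I'll look at the drive shaft.

>>> servo_tool(targets=[[1, 14, 48, 0, 0], [1, 28, 96, 0, 0], [1, 42, 144, 0, 0], [1, 56, 192, 0, 0], [1, 70, 240, 0, 0]])

```text
time: 1.5
eef_pos: [562.4, -70.5, 229.8]
orientation: [3.141, -0.003, -0.005]
force: [0.9, 0.4, -0.4]
finger_gap: 85.4
```

>>> servo_tool(targets=[[1, 14, 48, 0, 0], [1, 28, 96, 0, 0], [1, 42, 144, 0, 0], [1, 56, 192, 0, 0], [1, 70, 240, 0, 0]])

```text
time: 2.0
eef_pos: [630.3, -311.0, 229.5]
orientation: [3.139, -0.008, -0.005]
force: [0.8, -0.2, -0.0]
finger_gap: 85.4
```

>>> servo_tool(targets=[[1, 0, 15, 0, 0], [1, 0, 15, 0, 0], [1, 0, 15, 0, 0]])

```text
time: 2.3
eef_pos: [629.5, -326.7, 228.9]
orientation: [3.14, -0.012, -0.007]
force: [0.9, 1.2, 0.2]
finger_gap: 85.3
```

```bash
python3 snap.py sh1
```

```text
{'time': 2.3, 'eef_pos': [629.473, -326.719, 228.905], 'orientation': [3.14, -0.012, -0.007], 'joints': [0.264, 0.504, 0.22, 1.443, -0.11, 1.21, 0.489], 'qvel': [-0.037, -0.019, -0.046, 0.015, -0.007, -0.001, -0.0], 'force': [0.905, 1.15, 0.227], 'wrist_torque': [0.078, -0.005, 0.028], 'finger_gap': 85.338}
```

View pics/sh1.png

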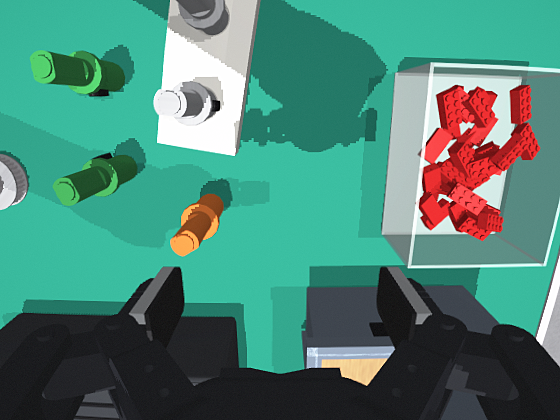

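Run:
```python
from h import *
p=cv2.imread('pics/sh1.png')[70:150,145:235];cv2.imwrite('pics/sh1c.png',cv2.resize(p,None,fx=7,fy=7,interpolation=cv2.INTER_CUBIC))
```

```text
(no output)
```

View pics/sh1c.png

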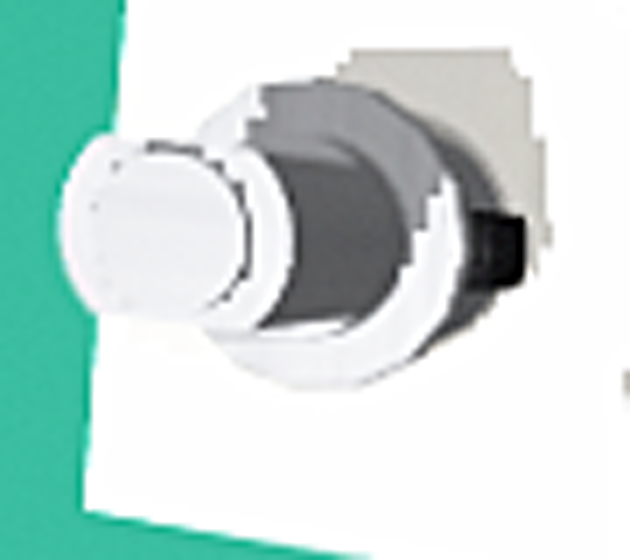

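Run:
```python
from h import *
T=np.load('sh1T.npy');d=np.load('sh1.npy')
q=lambda u,v,z:onz('wrist',T,[(145+u/7-.4,70+v/7-.4)],z)[0,:2].round(1)
c=q(177,232,125);b=q(168,228,127);k=q(330,232,72);print(c,b,k)
for z in (36,48): 
  kk=q(524,252,z);print(z,kk,kk-k,np.degrees(np.arctan2(*(kk-k)[::-1])),np.hypot(*(kk-k)))
for u,v in[(150,230),(200,260),(300,360),(500,250)]:
  x,y=int(145+u/7),int(70+v/7);print(pt('wrist',T,[(x,y)],[d[y,x]]).round(1))
```

```text
[ 551.2 -249.2] [ 551.  -248.8] [ 553.3 -248.9]
36 [ 570.9 -251.6] [17.6 -2.7] -8.721697797981681 17.805897899291704
48 [ 573.  -251.6] [19.7 -2.7] -7.804098591943857 19.884164553734756
[[ 549.3 -248.7  127.6]]
[[ 553.7 -252.2  126.5]]
[[ 548.2 -264.2   72.9]]
[[ 570.9 -251.1   53.7]]
```

>>> servo_tool(targets=[[0.4, -20, -20, 0, -8.5], [0.4, -40, -40, 0, -17], [0.4, -60, -60, 0, -25.5], [0.4, -77.5, -78, 0, -34], [0.4, -77.5, -78, 0, -42]])

```text
time: 2.85
eef_pos: [551.6, -239.4, 229.5]
orientation: [-2.923, -1.138, 0.006]
force: [0.0, -0.3, -0.2]
finger_gap: 59.7
```

>>> servo_tool(targets=[[0.4, 0, 0, 0, -8.5], [0.4, 0, 0, 0, -17], [0.4, 0, 0, 0, -25.5], [0.4, 0, 0, 0, -34], [0.4, 0, 0, 0, -40]])

```text
time: 3.35
eef_pos: [552.1, -236.2, 230.0]
orientation: [-2.346, -2.079, 0.001]
force: [-0.2, 0.3, -1.0]
finger_gap: 60.1
```

>>> servo_tool(targets=[[0.4, 0, 0, 0, 0], [0.4, 0, 0, 0, 0], [0.4, 0, 0, 0, 0]])

```text
time: 3.65
eef_pos: [552.3, -234.7, 230.2]
orientation: [-2.345, -2.08, 0.0]
force: [1.0, 0.0, 0.0]
finger_gap: 59.8
```

```bash
python3 snap.py sh2
python3 - <<'E'
from h import *
import time
s=get_state();M=R.from_rotvec(s['orientation']).as_matrix();print('tool x ang',np.degrees(np.arctan2(M[1,0],M[0,0])),'tilt',M[:,2]);print('shift to shaft',M.T@(np.array([551.8,-249,83])-s['eef_pos']))
E
```

```text
{'time': 3.65, 'eef_pos': [552.327, -234.697, 230.196], 'orientation': [-2.345, -2.08, 0.0], 'joints': [0.359, 0.296, -0.029, 1.717, 0.006, 1.135, 1.78], 'qvel': [0.006, 0.006, 0.013, -0.005, 0.003, -0.001, 0.009], 'force': [0.975, 0.044, 0.005], 'wrist_torque': [-0.019, -0.016, 0.012], 'finger_gap': 59.832}
tool x ang 83.11148739259737 tilt [-0.00464152  0.00450631 -0.99997907]
shift to shaft [-14.26469153   1.98442969 147.07141185]
```

View pics/sh2.png

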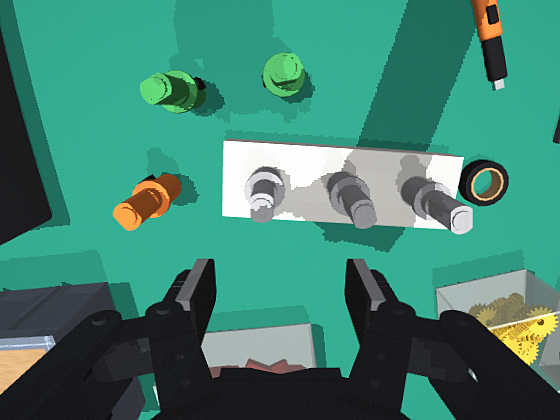

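Run:
```python
from h import *
p=cv2.imread('pics/sh2.png')[155:235,215:305];cv2.imwrite('pics/sh2c.png',cv2.resize(p,None,fx=7,fy=7,interpolation=cv2.INTER_CUBIC))
```

```text
(no output)
```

View pics/sh2c.png

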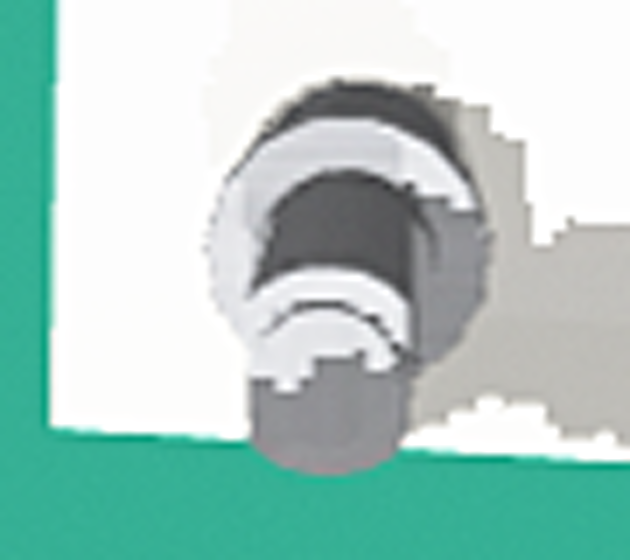

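Run:
```python
from h import *
T=np.load('sh2T.npy')
q=lambda u,v,z:onz('wrist',T,[(215+u/7-.4,155+v/7-.4)],z)[0,:2]
c=q(331,371,125);k=q(350,249,72);print(c,k)
a,b=q(250,320,125),q(250,430,125);e,f=q(411,300,125),q(408,430,125)
for s in (b-a,f-e): print(np.degrees(np.arctan2(*s[::-1])))
s=get_state();M=R.from_rotvec(s['orientation']).as_matrix()
print(M.T@(np.r_[c,83]-s['eef_pos']))
```

```text
[ 550.92390007 -248.91475141] [ 550.0160634  -248.77060901]
-8.35243315587924
-8.493982411943255
[-14.28513565   1.10444069 147.07586244]
```

>>> servo_tool(targets=[[0.3, -14.3, 1.3, 0, 1.5], [0.3, -14.3, 1.3, 30, 1.5], [0.3, -14.3, 1.3, 60, 1.5], [0.3, -14.3, 1.3, 75, 1.5], [0.3, -14.3, 1.3, 75, 1.5]])

```text
time: 4.2
eef_pos: [549.0, -249.3, 152.0]
orientation: [-2.371, -2.043, 0.006]
force: [-0.5, 0.5, -0.3]
finger_gap: 55.5
```

>>> servo_tool(targets=[[0.3, 0, 0, 0, 0], [0.3, 0, 0, 0, 0]])

```text
time: 4.4
eef_pos: [549.8, -250.0, 153.2]
orientation: [-2.373, -2.044, 0.005]
force: [-0.8, 0.1, -0.3]
finger_gap: 55.8
```

```bash
cat > to.py <<'E'
import sys;from h import *
s=get_state();M=R.from_rotvec(s['orientation']).as_matrix();t=np.array(list(map(float,sys.argv[1:4])))
print(s['time'],s['eef_pos'].round(1),'xang',np.degrees(np.arctan2(M[1,0],M[0,0])).round(2),'tilt',M[:2,2].round(4),'shift',(M.T@(t-s['eef_pos'])).round(1),'F',s['force'].round(1),'tq',s['wrist_torque'].round(2),'gap',s['finger_gap'].round(1),'qv',np.abs(s['qvel']).max().round(3))
E
python3 to.py 551.3 -249 83; python3 to.py 551.3 -249 83
```

```text
Traceback (most recent call last):
  File "to.py", line 3, in <module>
    print(s['time'],s['eef_pos'].round(1),'xang',np.degrees(np.arctan2(M[1,0],M[0,0])).round(2),'tilt',M[:2,2].round(4),'shift',(M.T@(t-s['eef_pos'])).round(1),'F',s['force'].round(1),'tq',s['wrist_torque'].round(2),'gap',s['finger_gap'].round(1),'qv',np.abs(s['qvel']).max().round(3))
                                                                                                                                                                                                                              ^^^^^^^^^^^^^^^^^^^^^
AttributeError: 'float' object has no attribute 'round'
Traceback (most recent call last):
  File "to.py", line 3, in <module>
    print(s['time'],s['eef_pos'].round(1),'xang',np.degrees(np.arctan2(M[1,0],M[0,0])).round(2),'tilt',M[:2,2].round(4),'shift',(M.T@(t-s['eef_pos'])).round(1),'F',s['force'].round(1),'tq',s['wrist_torque'].round(2),'gap',s['finger_gap'].round(1),'qv',np.abs(s['qvel']).max().round(3))
                                                                                                                                                                                                                              ^^^^^^^^^^^^^^^^^^^^^
AttributeError: 'float' object has no attribute 'round'
```

```bash
sed -i "s/s\['finger_gap'\].round(1)/round(s['finger_gap'],1)/" to.py
python3 to.py 551.3 -249 83; python3 snap.py sh3
```

```text
4.4 [ 549.8 -250.   153.2] xang 81.48 tilt [-0.0089  0.0054] shift [ 1.   2.  70.2] F [-0.8  0.1 -0.3] tq [-0.03 -0.02 -0.01] gap 55.8 qv 0.01
{'time': 4.4, 'eef_pos': [549.794, -250.049, 153.241], 'orientation': [-2.373, -2.044, 0.005], 'joints': [0.375, 0.383, -0.018, 1.772, 0.006, 0.997, 1.776], 'qvel': [-0.001, -0.01, -0.003, -0.004, 0.001, -0.004, -0.001], 'force': [-0.77, 0.088, -0.31], 'wrist_torque': [-0.03, -0.024, -0.008], 'finger_gap': 55.76}
```

View pics/sh3.png

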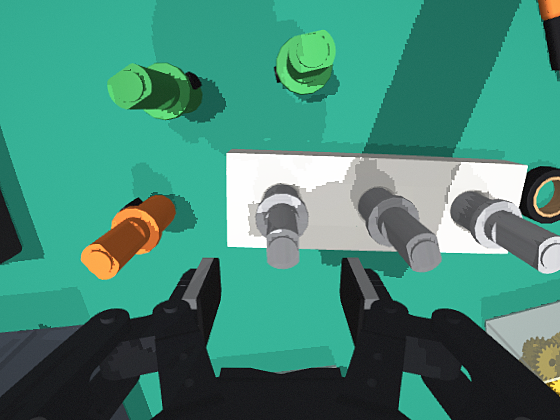

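The shaft top at (283,250) is centred between the pads (about x=281). Descending.

>>> servo_tool(targets=[[0.3, 0.5, 1.5, 25, 0], [0.3, 0.5, 1.5, 45, 0], [0.3, 0.5, 1.5, 60, 0], [0.3, 0.5, 1.5, 70, 0], [0.3, 0.5, 1.5, 70, 0]])

```text
time: 4.95
eef_pos: [550.1, -248.9, 82.3]
orientation: [-2.371, -2.043, 0.006]
force: [-0.8, 0.0, -0.0]
finger_gap: 55.5
```

>>> servo_tool(targets=[[0.3, 0, 0, 0, 0], [0.3, 0, 0, 0, 0]])

```text
time: 5.15
eef_pos: [550.9, -249.3, 83.2]
orientation: [-2.372, -2.044, 0.005]
force: [0.3, -0.3, 0.2]
finger_gap: 55.2
```

```bash
python3 to.py 551.3 -249 83; python3 snap.py sh4
```

```text
5.15 [ 550.9 -249.3   83.2] xang 81.49 tilt [-0.009   0.0056] shift [0.3 0.4 0.2] F [ 0.3 -0.3  0.2] tq [-0.   -0.    0.05] gap 55.2 qv 0.004
{'time': 5.15, 'eef_pos': [550.852, -249.266, 83.235], 'orientation': [-2.372, -2.044, 0.005], 'joints': [0.374, 0.472, -0.02, 1.811, 0.009, 0.869, 1.773], 'qvel': [-0.001, -0.004, -0.001, -0.002, 0.002, -0.003, -0.001], 'force': [0.306, -0.3, 0.18], 'wrist_torque': [-0.004, -0.001, 0.045], 'finger_gap': 55.213}
```

View pics/sh4.png

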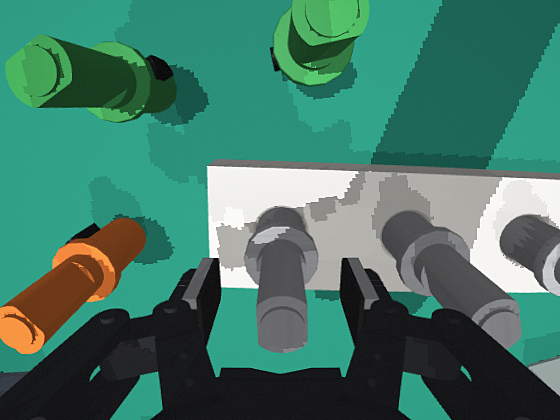

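>>> servo_tool(targets=[[-1, 0, 0, 0, 0], [-1, 0, 0, 0, 0], [-1, 0, 0, 0, 0], [-1, 0, 0, 0, 0], [-1, 0, 0, 0, 0]])

```text
time: 5.7
eef_pos: [551.4, -249.3, 84.0]
orientation: [-2.373, -2.045, 0.004]
force: [-0.7, 0.4, 3.8]
finger_gap: 17.5
```

>>> servo_tool(targets=[[-1, 0, 0, 0, 0], [-1, 0, 0, 0, 0], [-1, 0, 0, 0, 0], [-1, 0, 0, 0, 0], [-1, 0, 0, 0, 0]])

```text
time: 6.2
eef_pos: [551.4, -249.4, 84.0]
orientation: [-2.373, -2.045, 0.004]
force: [-0.3, 0.8, 3.1]
finger_gap: 17.1
```

```bash
python3 to.py 551.3 -249 83
```

```text
6.2 [ 551.4 -249.4   84. ] xang 81.49 tilt [-0.0079  0.0053] shift [ 0.3 -0.2  1. ] F [-0.3  0.8  3.1] tq [ 0.12  0.12 -0.05] gap 17.1 qv 0.002
```

>>> servo_tool(targets=[[-1, 0, 0, -8, 0], [-1, 0, 0, -18, 0], [-1, 0, 0, -30, 0], [-1, 0, 0, -55, 0], [-1, 0, 0, -80, 0]])

```text
time: 6.7
eef_pos: [550.2, -249.2, 164.0]
orientation: [-2.37, -2.042, 0.007]
force: [-0.0, 0.5, -5.5]
finger_gap: 17.4
```

>>> servo_tool(targets=[[-1, 0, 0, -25, 0], [-1, 0, 0, -50, 0], [-1, 0, 0, -72, 0], [-1, 0, 0, -72, 0], [-1, 0, 0, -72, 0]])

```text
time: 7.2
eef_pos: [550.5, -249.6, 236.0]
orientation: [-2.37, -2.042, 0.008]
force: [-0.3, -0.2, -6.5]
finger_gap: 17.0
```

```bash
python3 snap.py l1;python3 to.py 491.6 172.6 230
python3 - <<'E'
from h import *
for n in ['side','scene']:
    p,d=camera(n);cv2.imwrite(f'pics/l1{n}.png',p)
E
```

```text
{'time': 7.2, 'eef_pos': [550.474, -249.607, 235.994], 'orientation': [-2.37, -2.042, 0.008], 'joints': [0.372, 0.303, -0.016, 1.695, 0.003, 1.158, 1.777], 'qvel': [0.001, 0.029, -0.003, 0.04, -0.002, 0.004, -0.001], 'force': [-0.335, -0.214, -6.452], 'wrist_torque': [0.034, -0.033, 0.004], 'finger_gap': 17.047}
7.25 [ 549.6 -249.2  234.6] xang 81.48 tilt [-0.0151  0.0078] shift [ 408.6 -119.7    8.7] F [-0.5 -0.  -7.3] tq [-0.01  0.06  0.  ] gap 17.4 qv 0.023
```

View pics/l1.png

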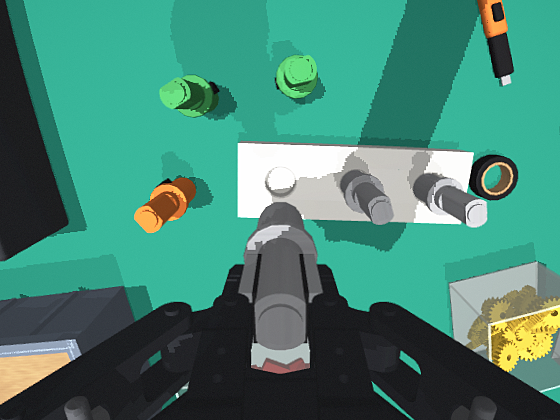

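View pics/l1scene.png

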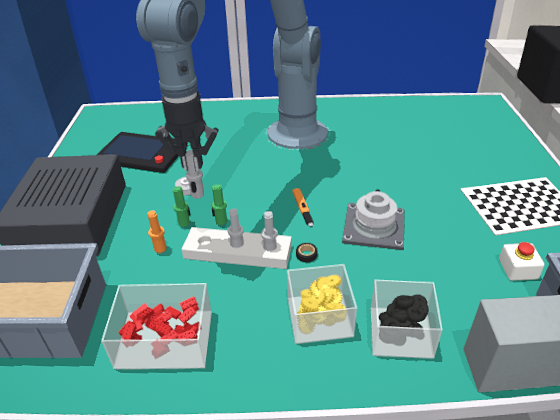

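>>> servo_tool(targets=[[-1, 40, -12, 0, 5], [-1, 85, -25, 0, 10], [-1, 130, -38, 0, 15], [-1, 170, -50, 0, 20], [-1, 205, -60, 0, 25]])

```text
time: 7.85
eef_pos: [518.5, -34.4, 234.2]
orientation: [-2.753, -1.476, 0.021]
force: [1.2, 0.5, -6.4]
finger_gap: 17.0
```

```bash
python3 to.py 491.6 172.6 200
```

```text
7.85 [518.5 -34.4 234.2] xang 56.4 tilt [-0.0199  0.0092] shift [ 157.7 -136.2   36.7] F [ 1.2  0.5 -6.4] tq [-0.03 -0.12 -0.03] gap 17.0 qv 1.541
```

>>> servo_tool(targets=[[-1, 35, -30, 5, 5], [-1, 70, -60, 10, 10], [-1, 105, -90, 10, 15], [-1, 135, -116, 10, 20], [-1, 158, -136, 10, 25]])

```text
time: 8.35
eef_pos: [490.4, 175.8, 225.3]
orientation: [-3.009, -0.846, 0.03]
force: [0.3, 0.6, -5.5]
finger_gap: 17.2
```

>>> servo_tool(targets=[[-1, 0, 0, 0, 0], [-1, 0, 0, 0, 0]])

```text
time: 8.55
eef_pos: [488.6, 177.1, 223.8]
orientation: [-3.008, -0.853, 0.036]
force: [-0.6, -1.0, -6.1]
finger_gap: 17.4
```

```bash
python3 to.py 491.6 172.6 180;python3 snap.py p1;python3 to.py 491.6 172.6 180
python3 - <<'E'
from h import *
for n in ['side','scene']:
    p,d=camera(n);cv2.imwrite(f'pics/p1{n}.png',p)
a=cv2.resize(cv2.imread('pics/p1scene.png')[110:260,310:430],None,fx=4,fy=4,interpolation=2);b=cv2.resize(cv2.imread('pics/p1side.png')[80:230,200:320],None,fx=4,fy=4,interpolation=2)
cv2.imwrite('pics/p1c.png',np.hstack([a,b])[:, :])
E
```

```text
8.55 [488.6 177.1 223.8] xang 31.68 tilt [-0.026   0.0084] shift [ 1.   6.3 43.6] F [-0.6 -1.  -6.1] tq [-0.1  -0.02 -0.02] gap 17.4 qv 0.053
{'time': 8.55, 'eef_pos': [488.623, 177.086, 223.771], 'orientation': [-3.008, -0.853, 0.036], 'joints': [-0.199, 0.171, -0.238, 1.891, 0.024, 1.105, 0.108], 'qvel': [0.033, -0.006, 0.053, 0.002, 0.026, 0.005, 0.007], 'force': [-0.585, -1.012, -6.077], 'wrist_torque': [-0.104, -0.015, -0.024], 'finger_gap': 17.385}
8.6 [489.4 175.1 223.9] xang 31.49 tilt [-0.0254  0.0076] shift [ 1.4  4.1 43.8] F [ 0.4 -1.  -6.1] tq [-0.1  -0.11 -0.03] gap 17.5 qv 0.036
```

View pics/p1.png

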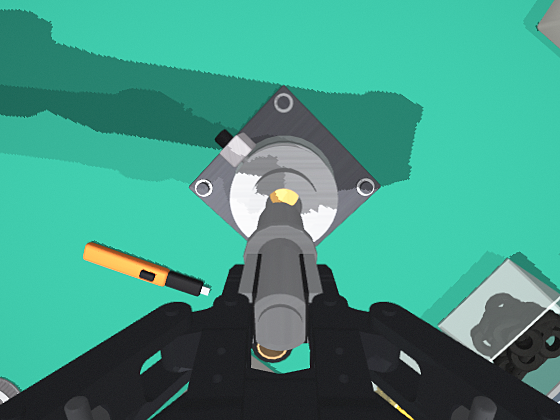

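View pics/p1c.png

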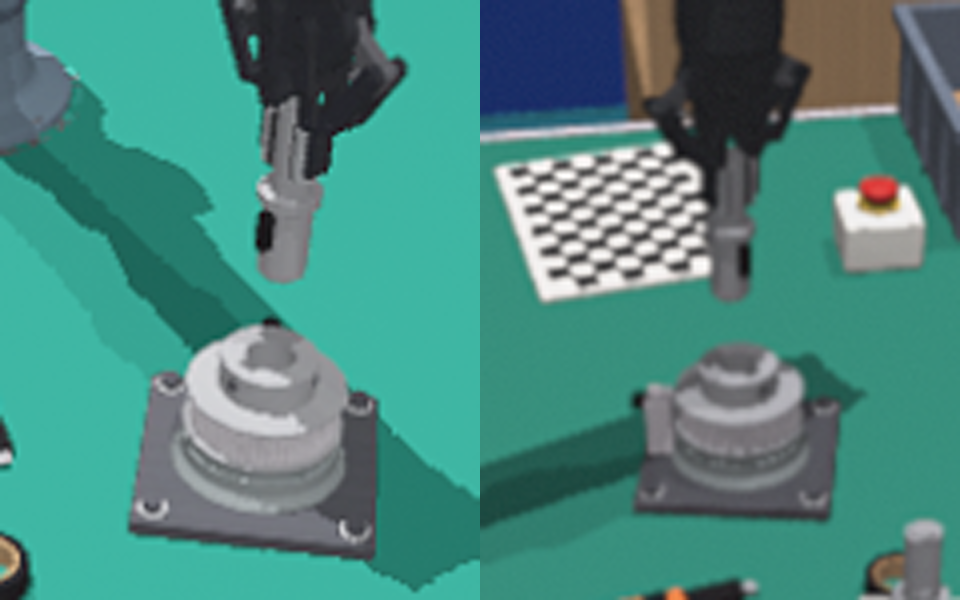

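```bash
python3 to.py 491.6 172.6 92
```

```text
8.7 [490.4 173.5 224.4] xang 31.27 tilt [-0.0241  0.0079] shift [  2.7   4.  132.3] F [-0.8 -0.3 -6.1] tq [-0.09 -0.06 -0.04] gap 17.2 qv 0.009
```

>>> servo_tool(targets=[[-1, 2.5, 4, 15, 0], [-1, 2.5, 4, 30, 0], [-1, 2.5, 4, 44, 0], [-1, 2.5, 4, 50, 0], [-1, 2.5, 4, 50, 0]])

```text
time: 9.2
eef_pos: [492.2, 170.8, 172.4]
orientation: [-3.012, -0.842, 0.039]
force: [-0.1, -0.4, -5.4]
finger_gap: 17.4
```

```bash
python3 snap.py p2
python3 - <<'E'
from h import *
for n in ['side','scene']:
    p,d=camera(n);cv2.imwrite(f'pics/p2{n}.png',p)
a=cv2.resize(cv2.imread('pics/p2scene.png')[130:250,320:430],None,fx=5,fy=5,interpolation=2);b=cv2.resize(cv2.imread('pics/p2side.png')[100:220,210:320],None,fx=5,fy=5,interpolation=2)
cv2.imwrite('pics/p2c.png',cv2.resize(np.hstack([a,b]),(800,436)))
E
python3 to.py 491.6 172.6 92
```

```text
{'time': 9.2, 'eef_pos': [492.232, 170.819, 172.37], 'orientation': [-3.012, -0.842, 0.039], 'joints': [-0.197, 0.232, -0.23, 1.935, 0.042, 1.003, 0.1], 'qvel': [-0.003, -0.022, -0.005, -0.031, -0.004, 0.009, 0.001], 'force': [-0.072, -0.409, -5.416], 'wrist_torque': [0.018, -0.049, 0.021], 'finger_gap': 17.358}
9.35 [494.1 172.1 174.9] xang 31.27 tilt [-0.0228  0.0085] shift [-0.6 -0.1 82.9] F [ 0.5 -0.3 -5.8] tq [ 0.02 -0.04  0.04] gap 17.3 qv 0.009
```

View pics/p2.png

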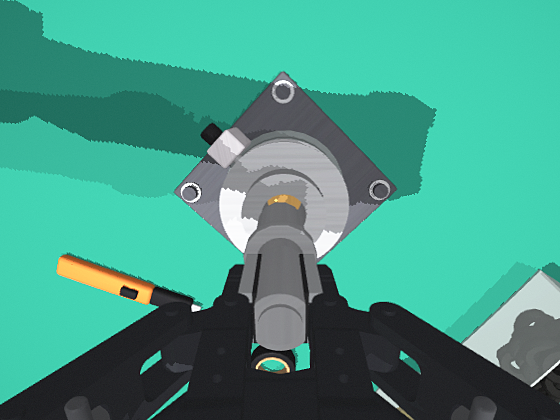

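View pics/p2c.png

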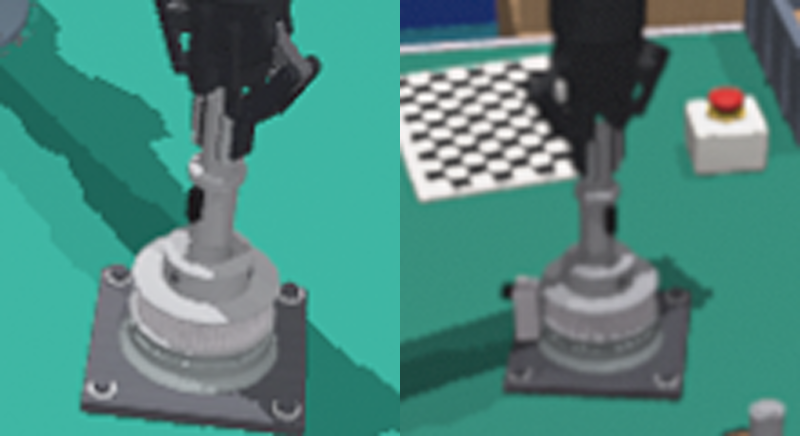

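>>> servo_tool(targets=[[-1, -0.3, 0, 5, 0], [-1, -0.3, 0, 9, 0], [-1, -0.3, 0, 13, 0], [-1, -0.3, 0, 17, 0], [-1, -0.3, 0, 20, 0]])

```text
time: 9.85
eef_pos: [493.2, 172.2, 154.4]
orientation: [-3.011, -0.843, 0.031]
force: [0.2, 0.2, -5.9]
finger_gap: 17.4
```

```bash
python3 to.py 491.6 172.6 92; python3 snap.py p3
```

```text
9.85 [493.2 172.2 154.4] xang 31.28 tilt [-0.0231  0.0086] shift [-0.2  0.  62.5] F [ 0.2  0.2 -5.9] tq [ 0.07 -0.09  0.01] gap 17.4 qv 0.059
{'time': 9.85, 'eef_pos': [493.196, 172.181, 154.432], 'orientation': [-3.011, -0.843, 0.031], 'joints': [-0.2, 0.255, -0.23, 1.95, 0.049, 0.961, 0.094], 'qvel': [-0.003, 0.038, 0.003, 0.02, 0.014, -0.059, -0.009], 'force': [0.179, 0.193, -5.876], 'wrist_torque': [0.074, -0.087, 0.007], 'finger_gap': 17.419}
```

View pics/p3.png

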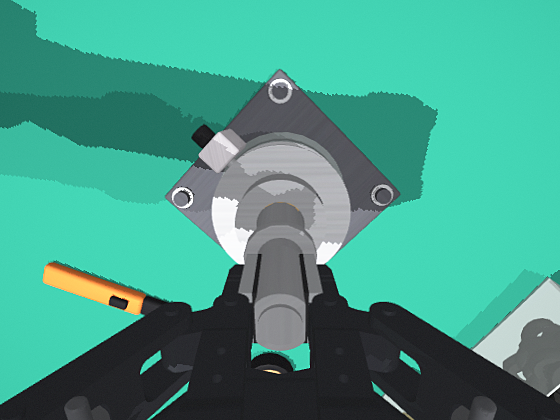

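>>> servo_tool(targets=[[-1, 0, 0, 3, 0], [-1, 0, 0, 6, 0], [-1, 0, 0, 9, 0], [-1, 0, 0, 12, 0], [-1, 0, 0, 15, 0]])

```text
time: 10.4
eef_pos: [492.7, 172.3, 138.8]
orientation: [-3.011, -0.843, 0.032]
force: [1.2, -0.0, -5.7]
finger_gap: 17.8
```

```bash
python3 to.py 491.6 172.6 92
```

```text
10.4 [492.7 172.3 138.8] xang 31.27 tilt [-0.0235  0.0085] shift [-0.   0.1 46.8] F [ 1.2 -0.  -5.7] tq [ 0.03 -0.04  0.  ] gap 17.8 qv 0.062
```

>>> servo_tool(targets=[[-1, 0, 0.2, 3, 0], [-1, 0, 0.3, 6, 0], [-1, 0, 0.4, 9, 0], [-1, 0, 0.4, 12, 0], [-1, 0, 0.4, 15, 0]])

```text
time: 10.9
eef_pos: [492.7, 172.2, 123.6]
orientation: [-3.011, -0.843, 0.031]
force: [0.4, 0.6, -5.4]
finger_gap: 17.0
```

```bash
python3 to.py 491.6 172.6 80
```

```text
10.9 [492.7 172.2 123.6] xang 31.28 tilt [-0.0232  0.0088] shift [-0.  -0.  43.6] F [ 0.4  0.6 -5.4] tq [ 0.11 -0.13  0.02] gap 17.0 qv 0.062
```

The key is in the keyway: TCP z is 123.6, about 18 mm below where the key would have stopped it, with no resistance. Now pressing against the spring.

>>> servo_tool(targets=[[-1, 0, 0, 3, 0], [-1, 0, 0, 6, 0], [-1, 0, 0, 8, 0], [-1, 0, 0, 10, 0], [-1, 0, 0, 12, 0]])

```text
time: 11.4
eef_pos: [492.8, 172.5, 113.6]
orientation: [-3.012, -0.843, 0.031]
force: [-3.9, -2.2, 9.4]
finger_gap: 17.1
```

```bash
python3 to.py 491.6 172.6 80
```

```text
11.4 [492.8 172.5 113.6] xang 31.28 tilt [-0.023   0.0083] shift [-0.4 -0.1 33.6] F [-3.9 -2.2  9.4] tq [-0.42  1.15  0.06] gap 17.1 qv 0.032
```

>>> servo_tool(targets=[[-1, 0, 0, 2, 0], [-1, 0, 0, 3, 0], [-1, 0, 0, 4, 0], [-1, 0, 0, 5, 0], [-1, 0, 0, 5, 0]])

```text
time: 11.9
eef_pos: [492.9, 172.5, 112.2]
orientation: [-3.012, -0.842, 0.033]
force: [-7.4, -2.3, 15.4]
finger_gap: 16.9
```

```bash
python3 to.py 491.6 172.6 80
```

```text
11.9 [492.9 172.5 112.2] xang 31.26 tilt [-0.0237  0.0073] shift [-0.5 -0.1 32.2] F [-7.4 -2.3 15.4] tq [-0.64  1.85 -0.04] gap 16.9 qv 0.003
```

>>> servo_tool(targets=[[-1, 0, 0, 1, 0], [-1, 0, 0, 2, 0], [-1, 0, 0, 4, 0], [-1, 0, 0, 5, 0], [-1, 0, 0, 5, 0]])

```text
time: 12.4
eef_pos: [493.0, 172.7, 112.1]
orientation: [-3.014, -0.842, 0.035]
force: [-10.4, -3.8, 23.9]
finger_gap: 17.2
```

```bash
python3 to.py 491.6 172.6 80;python3 snap.py p4;  python3 - <<'E'
from h import *
for n in ['side','scene']:
    p,d=camera(n);cv2.imwrite(f'pics/p4{n}.png',p)
a=cv2.resize(cv2.imread('pics/p4scene.png')[140:250,330:420],None,fx=5,fy=5,interpolation=2);b=cv2.resize(cv2.imread('pics/p4side.png')[110:220,220:310],None,fx=5,fy=5,interpolation=2)
cv2.imwrite('pics/p4c.png',cv2.resize(np.hstack([a,b]),(800,489)))
E
python3 to.py 491.6 172.6 80
```

```text
12.4 [493.  172.7 112.1] xang 31.24 tilt [-0.0247  0.0058] shift [-0.6 -0.1 32.2] F [-10.4  -3.8  23.9] tq [-0.88  2.5   0.  ] gap 17.2 qv 0.002
{'time': 12.4, 'eef_pos': [492.959, 172.691, 112.14], 'orientation': [-3.014, -0.842, 0.035], 'joints': [-0.209, 0.314, -0.225, 1.978, 0.069, 0.878, 0.076], 'qvel': [-0.001, -0.001, -0.001, 0.002, 0.001, -0.002, -0.001], 'force': [-10.438, -3.778, 23.897], 'wrist_torque': [-0.88, 2.499, 0.0], 'finger_gap': 17.238}
12.55 [493.  172.7 112.2] xang 31.24 tilt [-0.0245  0.0059] shift [-0.6 -0.1 32.2] F [-9.9 -3.8 23.8] tq [-0.92  2.48  0.05] gap 17.3 qv 0.002
```

View pics/p4c.png

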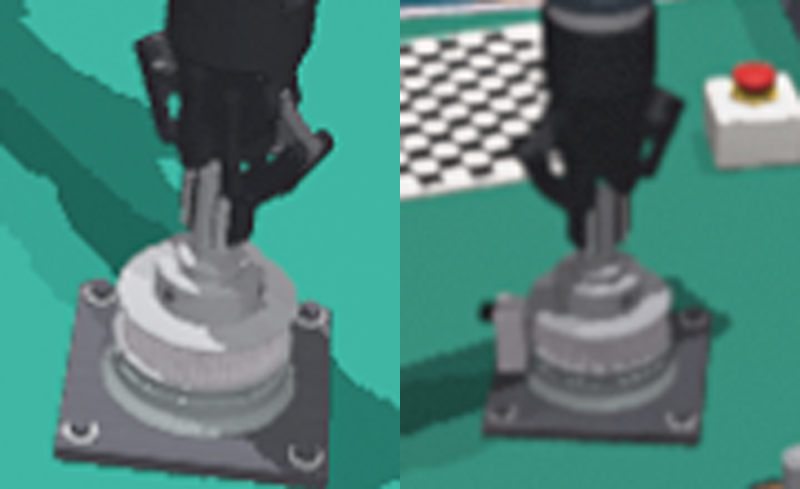

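View pics/p4.png

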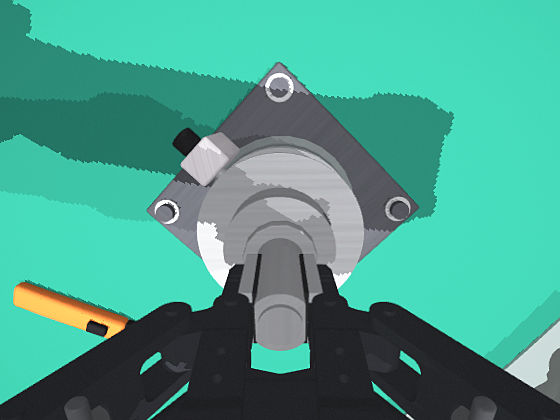

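Run:
```python
from h import *
T=np.load('p4T.npy');d=np.load('p4.npy')
uv=[(u,v) for v in (226,230,234) for u in (256,264,272,290,298,306)]+[(215,240),(345,240),(280,290),(280,330)]
P=pt('wrist',T,uv,[d[v,u] for u,v in uv]).round(1)
for a,b in zip(uv,P): print(a,b)
p=cv2.imread('pics/p4.png')[175:355,210:350];cv2.imwrite('pics/p4w.png',cv2.resize(p,None,fx=3.3,fy=3.3,interpolation=2))
```

```text
(256, 226) [473.9 178.6  92.4]
(264, 226) [476.9 182.4  97.3]
(272, 226) [479.9 185.5 100.2]
(290, 226) [487.2 190.4 101.1]
(298, 226) [492.  190.6  94.4]
(306, 226) [495.9 192.2  92.6]
(256, 230) [474.5 178.6  97.7]
(264, 230) [477.6 181.6 100.2]
(272, 230) [480.6 184.3 102.2]
(290, 230) [488.4 188.4 100.6]
(298, 230) [491.8 190.5 100.5]
(306, 230) [497.1 190.3  92.6]
(256, 234) [475.2 177.7 100.2]
(264, 234) [478.6 179.7 100.1]
(272, 234) [481.9 182.1 100.8]
(290, 234) [489.4 186.8 101.3]
(298, 234) [492.9 188.7 100.5]
(306, 234) [497.4 189.5  96.2]
(215, 240) [459.6 150.4  69.9]
(345, 240) [525.4 191.2  70.7]
(280, 290) [487.2 182.7 151.3]
(280, 330) [494.1 171.4 156. ]
```

View pics/p4w.png

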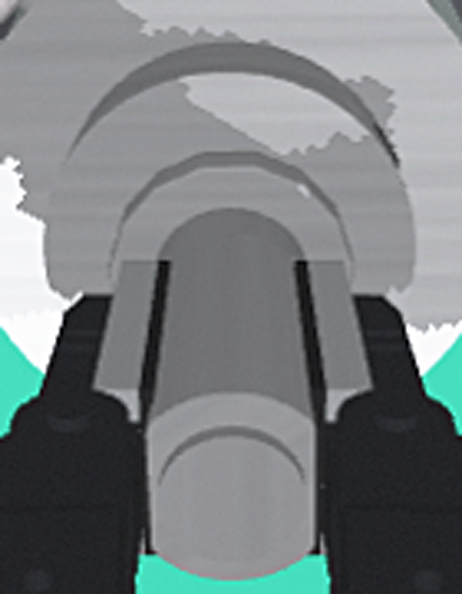

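Collar top measures 100.5 and hub face 92.5, so the shoulder is seated, with the fingers flat on the flats. I'll ease the 10 N side load while keeping the push.

>>> servo_tool(targets=[[-1, -0.7, -0.2, 5, 0], [-1, -1.5, -0.3, 5, 0], [-1, -1.5, -0.3, 5, 0], [-1, -1.5, -0.3, 5, 0], [-1, -1.5, -0.3, 5, 0]])

```text
time: 13.05
eef_pos: [492.9, 172.7, 112.1]
orientation: [-3.015, -0.842, 0.032]
force: [-7.2, -3.0, 21.0]
finger_gap: 17.3
```

```bash
python3 to.py 491.6 172.6 80; python3 snap.py p5
python3 - <<'E'
from h import *
T=np.load('p5T.npy');d=np.load('p5.npy')
uv=[(u,v) for v in (230,234) for u in (264,272,290,298)]+[(250,210),(256,205),(265,200)]
P=pt('wrist',T,uv,[d[v,u] for u,v in uv]).round(1)
for a,b in zip(uv,P): print(a,b)
E
python3 to.py 491.6 172.6 80
```

```text
13.05 [492.9 172.7 112.1] xang 31.21 tilt [-0.0225  0.0057] shift [-0.6 -0.1 32.2] F [-7.2 -3.  21. ] tq [-0.67  2.04  0.03] gap 17.3 qv 0.001
{'time': 13.05, 'eef_pos': [492.912, 172.652, 112.142], 'orientation': [-3.015, -0.842, 0.032], 'joints': [-0.21, 0.313, -0.224, 1.979, 0.07, 0.876, 0.074], 'qvel': [-0.001, 0.0, 0.0, 0.001, 0.001, -0.0, -0.001], 'force': [-7.227, -2.964, 20.953], 'wrist_torque': [-0.667, 2.043, 0.028], 'finger_gap': 17.341}
(264, 230) [477.5 181.7 100.7]
(272, 230) [480.8 183.9 100.9]
(290, 230) [488.7 188.   99.3]
(298, 230) [491.9 190.2  99.8]
(264, 234) [478.5 180.2 101.3]
(272, 234) [481.8 182.3 101.5]
(290, 234) [489.6 186.5 100.1]
(298, 234) [492.9 188.6 100.4]
(250, 210) [467.  184.5  92.4]
(256, 205) [468.3 188.3  92.1]
(265, 200) [470.9 192.9  91.8]
13.1 [492.9 172.7 112.2] xang 31.21 tilt [-0.0225  0.0057] shift [-0.6 -0.1 32.2] F [-7.1 -2.7 21. ] tq [-0.72  2.01  0.03] gap 17.0 qv 0.002
```

View pics/p5.png

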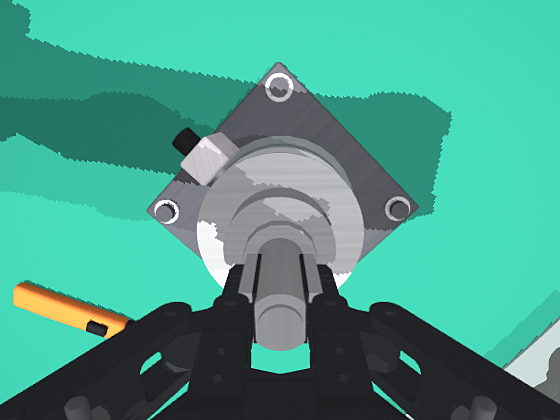

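```bash
python3 -c "
from station import *
job_done();s=get_state();print(s['time'],s['eef_pos'],s['force'],s['finger_gap'])"
```

```text
the job is handed in; nothing more can be done
the job is handed in; nothing more can be done
```

The drive shaft is seated in the pulley with the key in the keyway. I handed the job in at about 13.1 s, still gripping and pressing; no verdict was reported.

I gripped it on its spanner flats and lifted it out of the rack. I turned it about 50° to line the key up with the keyway (−58.6°), and it went in without any contact force. I then pushed it against the spring until it stopped.

**Last checks**
- **Seating:** the collar top is about 100.5 mm up and the hub face about 92.2 mm, against a collar 8 mm thick. That puts the shoulder on the face to within about 0.5 mm. The tool also stopped at z = 112.1 mm and did not move further as I pushed harder.
- **Push:** about 26 N, against about 17 N from the spring when home. The arm was still, and the gap reading of about 17 mm fits the 18 mm flats.
- **Key angle:** the tool angle is within 0.3° of the measured keyway direction.
- **Tilt:** the tool leans about 0.023 rad, under the 0.06 limit. It crept up to 0.026 along the way, and the moves offered no way to correct it directly.
- **Side force:** about 8 N of side force remained after I eased it from about 11 N.
- **Spring pad:** I could not see the pad's travel, so I judge it from the seating and the force.
- **Other objects:** no contact with anything else showed up while carrying the shaft. I did not re-measure where the other objects are at the end.

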